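# Find the jar with the loose grinding ball and load it in the ball mill

### The job

One of the three closed steel jars in the rack still has its grinding ball inside: lift a jar a little, rock it gently end to end until you can feel whether a ball rolls in it, and lay it back in its place if there is none. Load the jar in which you felt the ball into the mill's clamp: push it against the spring pad without forcing the pad, lower it behind the fixed stop until it lies fully down in both vee rests, and let go. Handle the jars gently, leave the other two jars in their places in the rack, and do not disturb the things round about.

Things in the scene. Friction and masses are not known exactly. Their poses are not given: they have to be found in the camera images.
- jar_1_center (a point): Centre of one of three closed jars that look the same: plain steel cylinder 44 mm in diameter and 110 mm long, screw cap with knurled grip at its +x end. Lies level in the rack at the start, axis 40 mm above the bench; x runs along its length, z up. Grip it across its diameter at the middle, from above.
- jar_1: The same jar; its origin and axes are those of point jar_1_center. One of the three, a different one each time and not to be seen from outside, holds a loose 25 mm carbide ball of 0.12 kg. It rolls up to 70 mm from end to end of the bore when the jar is tipped by more than about 6 degrees, and stays where it is on the level.
- jar_2_center (a point): Centre of one of three closed jars that look the same: plain steel cylinder 44 mm in diameter and 110 mm long, screw cap with knurled grip at its +x end. Lies level in the rack at the start, axis 40 mm above the bench; x runs along its length, z up. Grip it across its diameter at the middle, from above.
- jar_2: The same jar; its origin and axes are those of point jar_2_center. The two jars without a ball hold only a snug light sleeve that cannot move.
- jar_3_center (a point): Centre of one of three closed jars that look the same: plain steel cylinder 44 mm in diameter and 110 mm long, screw cap with knurled grip at its +x end. Lies level in the rack at the start, axis 40 mm above the bench; x runs along its length, z up. Grip it across its diameter at the middle, from above.
- jar_3: The same jar; its origin and axes are those of point jar_3_center. The jars have different wall thicknesses and weigh 0.2 to 0.7 kg without the ball, so weight does not tell which one holds it.
- clamp_seat (a point): Where the centre of a fully seated jar lies in the mill's clamp, 106 mm above the bench, 40 mm above the steel deck. The jar lies along this frame's y (z is up), either way round, in two 90 degree vee rests 34 mm either side of this point along y (10 mm thick, 64 mm wide, tops 7 mm below the jar's axis; fingers have room between them down to the deck).
- stop_face (a point): Middle of the face of the fixed stop at the clamp's -y end, 55 mm from clamp_seat; 50 mm wide, its top 4 mm below the axis of a seated jar, so a jar held level 20 mm above its seat passes over it. Axes those of clamp_seat.
- pad_face (a point): Middle of the spring pad's face at the clamp's +y end, level with clamp_seat: steel plate 44 mm wide, 48 mm high on two guide pins, slides along y. Free, it stands 104 mm from the stop, 6 mm less than a jar's length: a jar, held level above its seat, must push it back toward +y until the jar's other end clears the stop, then be lowered.
- spring_pad (a joint): Travel of the spring pad away from the stop, m: 0 free, 0.006 behind a seated jar, 0.014 at its end stop. It pushes back with 2.5 N when free plus 0.5 N per mm: 5.5 N on a seated jar, 9.5 N at its end stop, which is rigid.
- mill: White bench ball mill with a steel deck, 150 x 230 mm, bolted down; origin under the clamp at bench height, axes those of clamp_seat. The bracket behind the spring pad (86 to 98 mm from clamp_seat) rises to 124 mm above the bench.
- jar_rack: Low fixed rack, 104 x 256 mm; origin at the centre of its underside. Three pairs of white vee rests, 90 mm apart along its y; jars lie along its x. The vee rests stand 36 mm either side of a jar's middle (10 mm thick), their tops 33 mm above the bench; its base plate is 9 mm high.
- petri_dish_a: Bystander, to be left alone: flat dish, 90 mm wide, 15 mm high. Origin at the centre of its underside.
- beaker_100: Bystander, to be left alone: glass beaker, 55 x 61 x 70 mm. Origin at the centre of its underside.
- autoclave_tape: Bystander, to be left alone: roll of beige tape lying flat, 69 mm wide, 19 mm high. Origin at the centre of its underside.
- bottle_amber: Bystander, to be left alone: brown bottle with black cap, 47 mm wide, 92 mm high. Origin at the centre of its underside.
- marker_black: Bystander, to be left alone: black marker pen, 13 x 127 x 15 mm, lying along its y. Origin at the centre of its underside.
- dropper_bottle: Bystander, to be left alone: small brown bottle with rubber teat, 31 mm wide, 96 mm high. Origin at the centre of its underside.
Things that resemble listed ones, but are neither listed nor needed, are in the scene too. Leave any red or yellow look-alike of the jar_2 alone.

How it is judged:
On the way:
1. the jar with the ball is held off the rack and tipped along its length (about 5 degrees or more) until its ball has run to the low end (((distance between ball_c0 and jar_1_center below 0.045 m and distance of jar_1_center from where it was at the start of the episode above 0.02 m and contact force between the fingers and jar_1 above 1 N and ((x of ball_c0 in the frame of jar_1_center above 0.02 m and angle between jar_1_center's own x axis and vertical above 1.6508 rad) or (x of ball_c0 in the frame of jar_1_center below -0.02 m and angle between jar_1_center's own x axis and vertical below 1.4908 rad))) or (distance between ball_c0 and jar_2_center below 0.045 m and distance of jar_2_center from where it was at the start of the episode above 0.02 m and contact force between the fingers and jar_2 above 1 N and ((x of ball_c0 in the frame of jar_2_center above 0.02 m and angle between jar_2_center's own x axis and vertical above 1.6508 rad) or (x of ball_c0 in the frame of jar_2_center below -0.02 m and angle between jar_2_center's own x axis and vertical below 1.4908 rad))) or (distance between ball_c0 and jar_3_center below 0.045 m and distance of jar_3_center from where it was at the start of the episode above 0.02 m and contact force between the fingers and jar_3 above 1 N and ((x of ball_c0 in the frame of jar_3_center above 0.02 m and angle between jar_3_center's own x axis and vertical above 1.6508 rad) or (x of ball_c0 in the frame of jar_3_center below -0.02 m and angle between jar_3_center's own x axis and vertical below 1.4908 rad))))), for 0.1 s.
At the end, for the whole second after the job is handed in: the jar with the ball lies still in the mill's clamp: centre within 6 mm of the seat sideways and 4 mm in height, its length along the clamp within 0.06 rad, the spring pad pressed back by at least 3 mm by its end; the two other jars lie still within 15 mm of where they started (((distance between ball_c0 and jar_1_center below 0.045 m and horizontal distance between jar_1_center and clamp_seat below 0.006 m and z of jar_1_center in the frame of clamp_seat between -0.004 and 0.004 m and angle between the x axis of jar_1_center and the y axis of clamp_seat, either way round below 0.06 rad and value of joint spring_pad above 0.003 m and linear speed of each of jar_1, jar_2, jar_3 below 0.02 m/s and distance of each of jar_2_center, jar_3_center from where it was at the start of the episode below 0.015 m) or (distance between ball_c0 and jar_2_center below 0.045 m and horizontal distance between jar_2_center and clamp_seat below 0.006 m and z of jar_2_center in the frame of clamp_seat between -0.004 and 0.004 m and angle between the x axis of jar_2_center and the y axis of clamp_seat, either way round below 0.06 rad and value of joint spring_pad above 0.003 m and linear speed of each of jar_2, jar_1, jar_3 below 0.02 m/s and distance of each of jar_1_center, jar_3_center from where it was at the start of the episode below 0.015 m) or (distance between ball_c0 and jar_3_center below 0.045 m and horizontal distance between jar_3_center and clamp_seat below 0.006 m and z of jar_3_center in the frame of clamp_seat between -0.004 and 0.004 m and angle between the x axis of jar_3_center and the y axis of clamp_seat, either way round below 0.06 rad and value of joint spring_pad above 0.003 m and linear speed of each of jar_3, jar_1, jar_2 below 0.02 m/s and distance of each of jar_1_center, jar_2_center from where it was at the start of the episode below 0.015 m))); the robot touches nothing.
It fails at once if a jar is forced or knocked against the mill or its spring pad (its contact forces on them add up to more than 70 N) (contact force between any of jar_1, jar_2, jar_3 and mill above 70 N).
It fails at once if a jar is flung, dropped or shaken hard (faster than 1 m/s) (linear speed of any of jar_1, jar_2, jar_3 above 1 m/s).
It fails at once if a bystander is moved by more than 20 mm (distance of any of petri_dish_a, beaker_100, autoclave_tape, bottle_amber, marker_black, dropper_bottle from where it was at the start of the episode above 0.02 m).
It also fails if it takes over 72 s, if anything falls off the work surface, if the arm or the gripper's body presses on something with over 40 N, if the wrist force passes 120 N, or if a joint passes its speed limit or range.

### The arm

A 6-joint arm with a two-finger parallel gripper is mounted at the origin on a cart in front of the work surface, level with it; the furniture and walls round the work are solid. World frame = base frame: x ahead of the robot, y to its left, z up, the work surface at z = 0. Lengths are in m, angles in rad, forces in N, time in s.
With the tool pointing down it reaches from about 0.375 to 0.825 m from the base axis. Payload 5.5 kg.
Tool frame: the origin (TCP) lies midway between the tips of the shut fingers; the grasp point (between the pads) lies 19 mm behind it (r.grasp_offset is the distance from the TCP to the grasp point, in m); x points along the fingers, y is the direction in which the jaws open and shut, and the axes are right-handed (so a half turn about x gives the same grasp; the last joint's range is limited). The gripper opens to 85 mm and grips with 20 to 120 N. Pads are 22 mm wide; open, the fingers measure 114 mm over their backs; the gripper's body (76 mm by 85 mm) begins 54 mm behind the grasp point. The pads swing forward as they close: fully open they stand 13 mm farther back than shut.
Start: joints at [-1.155, 0.314, -0.047, 1.21, 0, 1.571], TCP at [0.242, -0.549, 0.231] pointing down, gripper open.
Joint ranges: [-2.67, 2.67], [-0.69, 1.73], [-1.03, 1.25], [-2.08, 2.16], [-1.42, 1.45], [-3.14, 3.14]. Speed limits (rad/s): [2.39, 2.39, 3.01, 3.14, 3.14, 3.14].

### API

Orientations are given as a rotation vector (axis times angle).
In Python, from plant import telemetry, optics, job, spotter, r gives the robot as it stands. The module is installed in compiled form; this text tells all that it offers.
- The arm moves only by the tool send_rows, never from a script. Its argument "moves" is text: rows parted by semicolons, each of 5 numbers parted by spaces: the shift along the world's x, y, z in mm, then the turn about the world's z in rad, then the gripper command: -1 is shut, 1 is fully open, values between are in proportion. A call has exactly 5 rows; each row is the pose to reach, as a shift and turn from the pose commanded when the call began; what a row does not reach only later rows make up. A row lasts 1/12 s, in which the tool goes at most 41.7 mm and 7.16 degrees, less where a joint would pass 70% of its speed; a pose out of reach is approached as far as the arm can. A call with a gripper value outside its range is refused whole. The fingers move at their own pace and stop on an object; "force" is the grip in N (left out, the last holds). Time passes only in rows, so rows that repeat a pose let the fingers close, or fill a call up. It gives the time, the measured TCP pose, the force and the opening at its end, in the units of the state.
- telemetry.get_state(): the state, without advancing time (a new reading comes with each control period).
- optics.capture(name): name is "scene" or "top" or "wrist"; returns the picture (480x640x3 uint8, red, green, blue); there is no depth.
- optics.camera_params(name): a dict with "camera_matrix" (3x3 intrinsics, pixels), "cam_to_world" (4x4, takes a point from camera to world coordinates). Camera axes: x right, y up, looking along -z (the intrinsics and any distortion apply to the point x, -y, -z); pixel columns grow to the right and rows downward; lengths in m; the calibration is good to about 2 mm. The wrist camera is an equidistant fisheye: a pixel r from the principal point sees the ray r / f radians off the axis. A picture is of the moment at which its call begins: read the wrist's pose just before it. camera_params takes no time and is no camera call; for the wrist camera it gives the pose at the moment of the call.
- job.close_job(): hands the job in, once; it reports no verdict.
Trained networks look in the newest picture that a camera, given by its name, has taken for a name from the list of things; names that differ only in an ending like _2 or _b are one class to them, and where a whole thing is asked for, a point or a joint stands for the part that bears it (a point fixed in the world has none). Each returns a list of dicts, best first, with "conf" (0 to 1); they miss things now and then, are a little off and sometimes report something else, mostly with a low value. They report only what shows in the picture. A call takes as long as a camera call. They do not tell look-alikes from the thing itself.
- spotter.regions_of(camera, label): "mask" (480x640 bool, what is visible of it) and "xy" ([column, row] in pixels, amid what is visible of it).
- spotter.mark_of(camera, label): "xy" ([column, row] in pixels: a listed point, or the origin of a listed thing).
The state is a dict: "t": time; "joints": joint angles; "joint_velocities": joint speeds; "joint_torque": joint torques, N m; "eef_pos": TCP position; "orientation": TCP orientation; "force": force on the tool from outside, world axes, zero at the start; "moment": the same for the moment, N m; "finger_gap": opening from 0.0 (shut) to 1.0 (fully open).
Only numpy, scipy, OpenCV 4.12 (cv2) and the standard library are available. Lean on these libraries where they do the work, as an engineer would, in place of code of your own. Each camera call takes 0.05 s, during which the arm holds its last target. There are 200 camera calls.

## Working session

There is one attempt and no reset: what is moved stays moved. The work goes in short steps, Python scripts to look and compute and a tool call to move; the robot and the scene stay as the last step left them, time stands still between calls to the robot, and variables do not carry over. Pictures are saved under pics/ and viewed, about 8 in all and at most 12, crops included, and the job is handed in when it is done.

Besides the shell and the picture viewer there is one more tool, called after "Call:" as name(argument=value, ...), one argument or row to a line, values as JSON. send_rows: Moves the arm, as the interface text tells. Its arguments: {"type":"object","properties":{"moves":{"type":"string"},"force":{"type":"number"}},"required":["moves"]}

```bash
mkdir -p pics; cat > h.py <<'E'
from plant import telemetry, optics, job, spotter, r
import numpy as np, cv2
def save(n,f,img=None):
    im=optics.capture(n) if img is None else img
    cv2.imwrite('pics/'+f,im[:,:,::-1]); return im
def ray(cam,xy):
    p=optics.camera_params(cam);K=np.array(p["camera_matrix"]);T=np.array(p["cam_to_world"])
    u=(xy[0]-K[0,2])/K[0,0];v=(xy[1]-K[1,2])/K[1,1]
    if cam=="wrist":
        t=np.hypot(u,v);s=np.sin(t)/max(t,1e-9);d=np.array([u*s,-v*s,-np.cos(t)])
    else: d=np.array([u,-v,-1])
    return T[:3,3],T[:3,:3]@d
def at(cam,xy,z):
    o,d=ray(cam,xy);return o+d*(z-o[2])/d[2]
def st():
    s=telemetry.get_state();f=lambda k:np.round(s[k],4)
    print("t",round(s["t"],2),"p",f("eef_pos"),"o",f("orientation"),"F",np.round(s["force"],2),"M",np.round(s["moment"],3),"gap",f("finger_gap"));return s
E
python3 - <<'E'
from h import *
st();print(r.grasp_offset)
for c in("top","scene"):
    save(c,c+"1.png")
    for l,z in(("jar_1_center",.04),("clamp_seat",.106),("stop_face",.106-.0),("pad_face",.106),("jar_rack",0),("mill",0),("petri_dish_a",0),("beaker_100",0),("autoclave_tape",0),("bottle_amber",0),("marker_black",0),("dropper_bottle",0)):
        for d in spotter.mark_of(c,l)[:5]:
            if d["conf"]>.2: print(c,l,round(d["conf"],2),np.round(d["xy"]),np.round(at(c,d["xy"],z),4)[:2])
E
```

```text
t 0.0 p [ 0.2421 -0.5483  0.2304] o [ 1.9926  0.4221 -1.9933] F [-0.06 -0.59  1.58] M [0.047 0.035 0.004] gap 1.0002
0.0187
top jar_1_center 0.72 [377. 300.] [ 0.4905 -0.2778]
top clamp_seat 0.66 [197. 299.] [0.48   0.1996]
top stop_face 0.69 [218. 305.] [0.467  0.1435]
top pad_face 0.54 [178. 298.] [0.4807 0.2508]
top jar_rack 0.71 [343. 234.] [ 0.6742 -0.1811]
top jar_rack 0.62 [343. 298.] [ 0.4911 -0.1861]
top mill 0.53 [346. 300.] [ 0.4877 -0.1952]
top beaker_100 0.63 [342. 238.] [ 0.6637 -0.1793]
top beaker_100 0.57 [295. 238.] [ 0.6608 -0.0457]
top autoclave_tape 0.97 [339. 234.] [ 0.6753 -0.1702]
top bottle_amber 0.49 [374. 231.] [ 0.6851 -0.2709]
top bottle_amber 0.23 [343. 300.] [ 0.4883 -0.1873]
top marker_black 0.58 [436. 320.] [ 0.4378 -0.4479]
top dropper_bottle 0.68 [413. 243.] [ 0.6538 -0.3825]
top dropper_bottle 0.34 [196. 301.] [0.4737 0.2285]
scene jar_1_center 0.68 [393. 251.] [ 0.4707 -0.27  ]
scene jar_1_center 0.27 [373. 283.] [ 0.4563 -0.1151]
scene clamp_seat 0.96 [287. 333.] [0.4819 0.2032]
scene stop_face 0.97 [311. 321.] [0.4617 0.1528]
scene pad_face 0.59 [270. 346.] [0.4877 0.2452]
scene jar_rack 0.61 [374. 281.] [ 0.4796 -0.1814]
scene mill 0.82 [291. 378.] [0.4818 0.1938]
scene mill 0.62 [348. 233.] [ 0.6399 -0.3777]
scene beaker_100 0.71 [276. 291.] [ 0.6583 -0.0396]
scene autoclave_tape 0.89 [296. 264.] [ 0.6814 -0.1669]
scene bottle_amber 0.82 [317. 247.] [ 0.6754 -0.2685]
scene bottle_amber 0.21 [429. 238.] [ 0.437  -0.4513]
scene marker_black 0.49 [431. 236.] [ 0.4358 -0.4646]
scene marker_black 0.21 [391. 251.] [ 0.4995 -0.3358]
scene dropper_bottle 0.63 [346. 230.] [ 0.6529 -0.3929]
```

View pics/top1.png

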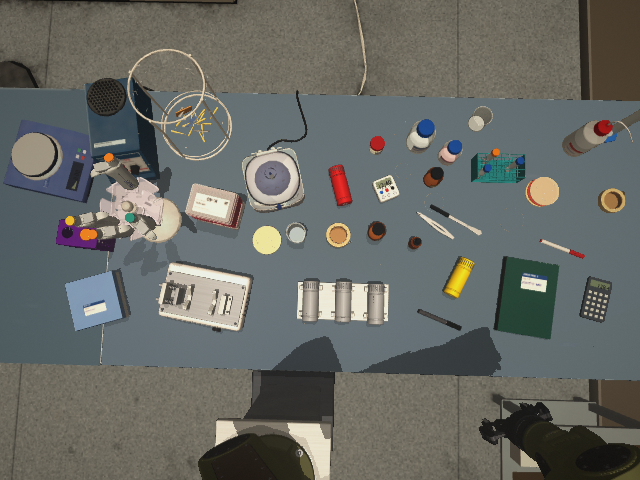

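View pics/scene1.png

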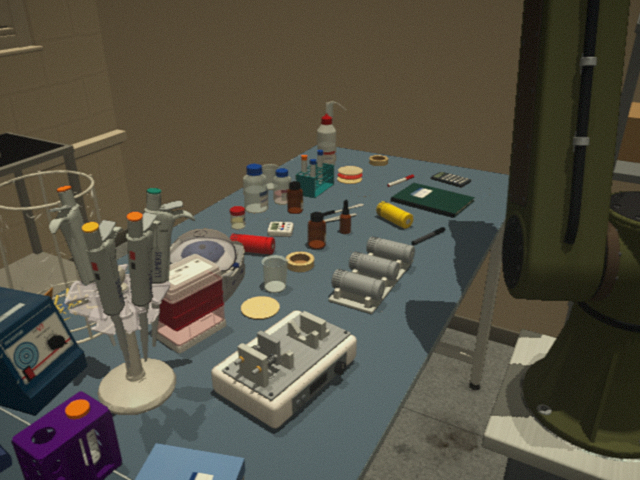

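```bash
python3 - <<'E'
from h import *
from scipy.spatial.transform import Rotation as R
s=telemetry.get_state();print(np.round(R.from_rotvec(s["orientation"]).as_matrix(),3))
save("top","x.png")
for l in("jar_1","mill","jar_rack"):
  for d in spotter.regions_of("top",l)[:6]:
    c=cv2.minAreaRect(np.argwhere(d["mask"])[:,::-1].astype(np.float32))
    P=[at("top",q,.04)[:2] for q in cv2.boxPoints(c)]
    print(l,round(d["conf"],2),np.round(d["xy"]),np.round(at("top",d["xy"],.05),3)[:2],np.round(np.array(P),3).tolist())
E
```

```text
[[-0.     0.404 -0.915]
 [-0.    -0.915 -0.404]
 [-1.     0.     0.   ]]
jar_1 0.92 [338. 184.] [ 0.81  -0.164] [[0.858, -0.131], [0.871, -0.174], [0.76, -0.205], [0.747, -0.163]]
jar_1 0.87 [312. 303.] [ 0.477 -0.1  ] [[0.536, -0.071], [0.538, -0.115], [0.428, -0.118], [0.427, -0.074]]
jar_1 0.83 [344. 299.] [ 0.491 -0.189] [[0.542, -0.162], [0.543, -0.206], [0.431, -0.208], [0.43, -0.165]]
jar_1 0.69 [459. 275.] [ 0.563 -0.5  ] [[0.519, -0.457], [0.618, -0.506], [0.599, -0.546], [0.5, -0.497]]
jar_1 0.67 [378. 304.] [ 0.481 -0.279] [[0.533, -0.253], [0.534, -0.297], [0.425, -0.298], [0.424, -0.255]]
mill 0.81 [199. 295.] [0.49  0.209] [[0.432, 0.336], [0.592, 0.307], [0.542, 0.066], [0.383, 0.097]]
jar_rack 0.87 [334. 300.] [ 0.487 -0.16 ] [[0.427, -0.058], [0.533, -0.055], [0.54, -0.308], [0.434, -0.309]]
```

Call:
send_rows(
  moves="22 33 0 -0.08 0.5; 44 66 0 -0.16 0.5; 66 99 0 -0.24 0.5; 88 132 0 -0.32 0.5; 110 165 0 -0.39 0.5",
  force=30,
)

```text
t: 1.92
eef_pos: [0.353, -0.3824, 0.2314]
orientation: [2.211, 0.023, -2.21]
force: [1.2, -1.0, 0.5]
finger_gap: 0.75
```

Call:
send_rows(
  moves="22 33 0 0 0.5; 44 66 0 0 0.5; 66 99 0 0 0.5; 88 132 0 0 0.5; 110 165 0 0 0.5",
)

```text
t: 2.33
eef_pos: [0.4631, -0.2171, 0.2316]
orientation: [2.209, 0.028, -2.208]
force: [1.1, -1.4, -0.4]
finger_gap: 0.747
```

Call:
send_rows(
  moves="18 28 0 0 0.5; 24 33 -10 0 0.5; 24 33 -20 0 0.5; 24 33 -20 0 0.5; 24 33 -20 0 0.5",
)

```text
t: 2.75
eef_pos: [0.4849, -0.1865, 0.2103]
orientation: [2.206, 0.028, -2.212]
force: [0.8, -0.2, -0.6]
finger_gap: 0.752
```

```bash
python3 - <<'E'
from h import *
s=st();print(np.round(s["joints"],3))
save("wrist","w1.png")
for l,z in(("jar_1_center",.04),("jar_rack",0)):
    for d in spotter.mark_of("wrist",l)[:5]:
        print(l,round(d["conf"],2),np.round(d["xy"]),np.round(at("wrist",d["xy"],z),4)[:2])
for d in spotter.regions_of("wrist","jar_1")[:4]:
    b=cv2.boxPoints(cv2.minAreaRect(np.argwhere(d["mask"])[:,::-1].astype(np.float32)))
    print(round(d["conf"],2),np.round(d["xy"]),np.round([at("wrist",q,.045)[:2] for q in b],3).tolist())
E
```

```text
t 2.75 p [ 0.4849 -0.1865  0.2103] o [ 2.2064  0.0278 -2.2119] F [ 0.8  -0.16 -0.59] M [-0.003  0.03  -0.023] gap 0.7522
[-3.670e-01  1.750e-01 -2.740e-01  1.124e+00 -1.000e-03  2.750e+00]
jar_1_center 0.58 [416. 218.] [ 0.4822 -0.2763]
jar_1_center 0.56 [411.   6.] [ 0.6694 -0.2637]
jar_rack 0.66 [512.  54.] [ 0.6517 -0.3845]
0.97 [314. 208.] [[0.426, -0.163], [0.543, -0.164], [0.544, -0.207], [0.426, -0.21]]
0.97 [606. 154.] [[0.517, -0.435], [0.617, -0.484], [0.612, -0.547], [0.504, -0.491]]
0.85 [213. 206.] [[0.542, -0.073], [0.543, -0.119], [0.427, -0.121], [0.423, -0.071]]
0.55 [416. 218.] [[0.424, -0.251], [0.539, -0.252], [0.538, -0.297], [0.42, -0.301]]
```

View pics/w1.png

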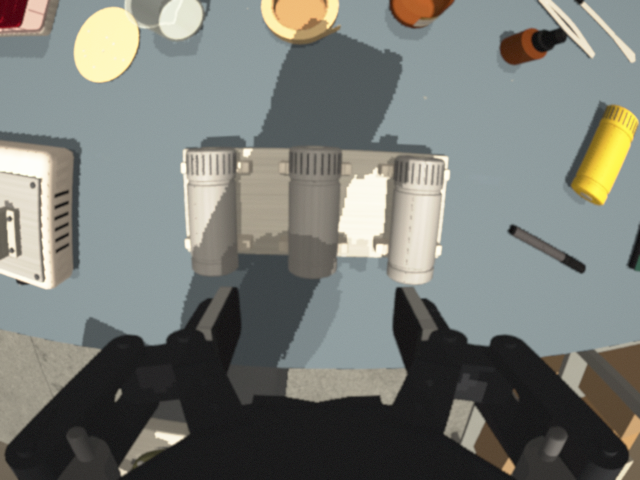

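Call:
send_rows(
  moves="0 0 -35 0 0.5; 0 0 -75 0 0.5; 0 0 -115 0 0.5; 0 0 -145 0 0.5; 0 0 -165 0 0.5",
)

```text
t: 3.37
eef_pos: [0.4842, -0.186, 0.0435]
orientation: [2.206, 0.028, -2.213]
force: [0.7, 0.4, 0.3]
finger_gap: 0.75
```

Call:
send_rows(
  moves="0 0 -10 0 0.5; 0 0 -20 0 0.5; 0 0 -27 0 0.5; 0 0 -27 0 0.2; 0 0 -27 0 0",
  force=30,
)

```text
t: 3.78
eef_pos: [0.4866, -0.1838, 0.0201]
orientation: [2.212, 0.035, -2.21]
force: [-1.7, 1.4, -1.9]
finger_gap: 0.511
```

Call:
send_rows(
  moves="0 0 0 0 -1; 0 0 0 0 -1; 0 0 0 0 -1; 0 0 0 0 -1; 0 0 0 0 -1",
)

```text
t: 4.2
eef_pos: [0.4866, -0.1838, 0.0201]
orientation: [2.212, 0.034, -2.209]
force: [-0.6, 6.7, -1.9]
finger_gap: 0.516
```

Call:
send_rows(
  moves="0 0 2 0 -1; 0 0 7 0 -1; 0 0 15 0 -1; 0 0 23 0 -1; 0 0 28 0 -1",
)

```text
t: 4.62
eef_pos: [0.4871, -0.1863, 0.0489]
orientation: [2.21, 0.027, -2.207]
force: [-0.0, 0.5, -6.8]
finger_gap: 0.511
```

```bash
cat >> h.py <<'E'
def avg(n=6):
    a=[]
    for i in range(n):
        optics.capture("wrist");s=telemetry.get_state();a.append(np.r_[s["force"],s["moment"]])
    print("avg",np.round(np.mean(a,0),4),"sd",np.round(np.std(a,0),4));st()
E
python3 - <<'E'
from h import *
avg(6); save("wrist","w2.png")
E
```

```text
avg [-0.0807  0.039  -6.5978  0.0103 -0.0182  0.0269] sd [0.628  0.401  0.7266 0.0356 0.0314 0.0163]
t 4.92 p [ 0.486  -0.1858  0.047 ] o [ 2.208   0.0287 -2.2091] F [-0.33 -0.5  -7.87] M [-0.027 -0.029  0.048] gap 0.5073
```

View pics/w2.png

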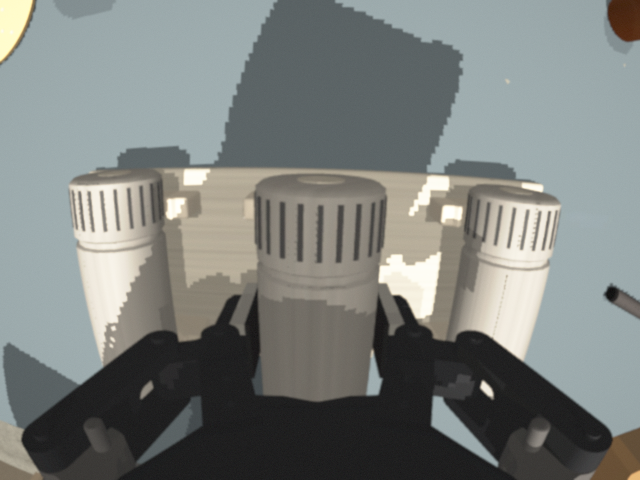

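Call:
send_rows(
  moves="20 0 0 0 -1; 45 1 0 0 -1; 65 2 0 0 -1; 75 2 0 0 -1; 75 2 -8 0 -1",
)

```text
t: 5.38
eef_pos: [0.565, -0.1844, 0.0403]
orientation: [2.212, 0.028, -2.203]
force: [0.6, -0.6, -7.1]
finger_gap: 0.511
```

Call:
send_rows(
  moves="0 0 -8 0 -1; 0 0 -15 0 -1; 0 0 -19 0 -1; 0 0 -22 0 -1; 0 0 -24 0 -1",
)

```text
t: 5.8
eef_pos: [0.5607, -0.1833, 0.0155]
orientation: [2.209, 0.03, -2.21]
force: [-1.7, 4.9, 2.8]
finger_gap: 0.509
```

Call:
send_rows(
  moves="0 0 -2 0 -1; 0 0 -2 0 -1; 0 0 -2 0 -1; 0 0 -2 0 -1; 0 0 -2 0 -1",
)

```text
t: 6.22
eef_pos: [0.5617, -0.1834, 0.0136]
orientation: [2.209, 0.03, -2.208]
force: [-1.1, 5.0, 2.1]
finger_gap: 0.51
```

Call:
send_rows(
  moves="0 0 8 0 -1; 0 0 18 0 -1; 0 0 28 0 -1; 0 0 34 0 -1; 0 0 34 0 -1",
)

```text
t: 6.63
eef_pos: [0.5629, -0.1848, 0.0495]
orientation: [2.211, 0.026, -2.204]
force: [0.7, -0.8, -6.1]
finger_gap: 0.51
```

```bash
python3 - <<'E'
from h import *
avg(10); save("wrist","w3.png")
E
```

```text
avg [-8.6000e-03 -1.2320e-01 -6.8609e+00  1.2700e-02  3.6400e-02  5.0000e-04] sd [0.3833 0.3614 0.5721 0.0355 0.0327 0.0146]
t 7.13 p [ 0.5611 -0.1838  0.0469] o [ 2.2079  0.0287 -2.2091] F [ 0.03 -0.06 -6.69] M [-0.046  0.07   0.008] gap 0.5069
```

View pics/w3.png

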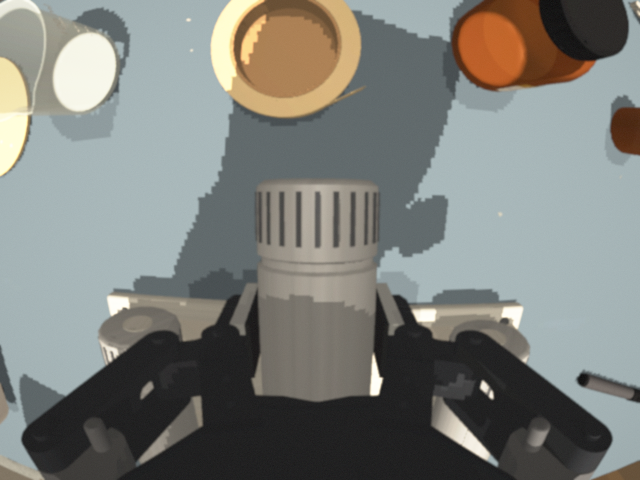

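Call:
send_rows(
  moves="-20 0 5 0 -1; -55 -1 5 0 -1; -92 -2 5 0 -1; -125 -3 5 0 -1; -150 -4 5 0 -1",
)

```text
t: 7.6
eef_pos: [0.4079, -0.1872, 0.0518]
orientation: [2.206, 0.029, -2.211]
force: [-1.2, -0.5, -7.6]
finger_gap: 0.51
```

Call:
send_rows(
  moves="0 0 -6 0 -1; 0 0 -14 0 -1; 0 0 -20 0 -1; 0 0 -25 0 -1; 0 0 -29 0 -1",
)

```text
t: 8.02
eef_pos: [0.412, -0.187, 0.0231]
orientation: [2.209, 0.032, -2.209]
force: [-6.3, 5.7, 7.7]
finger_gap: 0.508
```

Call:
send_rows(
  moves="0 0 -4 0 -1; 0 0 -8 0 -1; 0 0 -10 0 -1; 0 0 -10 0 -1; 0 0 -10 0 -1",
)

```text
t: 8.43
eef_pos: [0.4107, -0.1859, 0.0126]
orientation: [2.207, 0.035, -2.212]
force: [-4.9, 5.9, 2.6]
finger_gap: 0.51
```

Call:
send_rows(
  moves="0 0 0 0 -1; 0 0 8 0 -1; 0 0 18 0 -1; 0 0 28 0 -1; 0 0 34 0 -1",
)

```text
t: 8.85
eef_pos: [0.413, -0.1886, 0.0491]
orientation: [2.21, 0.027, -2.205]
force: [1.0, -1.0, -6.7]
finger_gap: 0.506
```

```bash
python3 - <<'E'
from h import *
avg(12)
E
```

```text
avg [-1.9130e-01  5.1200e-02 -6.9685e+00  5.8000e-03 -6.8000e-02  6.0000e-04] sd [0.5481 0.4279 0.5189 0.0368 0.0283 0.025 ]
t 9.45 p [ 0.4111 -0.1878  0.0471] o [ 2.2081  0.0286 -2.2091] F [-0.54 -0.42 -6.01] M [-0.021 -0.029  0.04 ] gap 0.5116
```

Call:
send_rows(
  moves="20 0 4 0 -1; 45 1 4 0 -1; 65 2 4 0 -1; 75 2 0 0 -1; 75 2 -6 0 -1",
)

```text
t: 9.87
eef_pos: [0.4897, -0.1864, 0.0417]
orientation: [2.211, 0.028, -2.203]
force: [0.1, -0.2, -7.1]
finger_gap: 0.505
```

Call:
send_rows(
  moves="0 0 -6 0 -1; 0 0 -13 0 -1; 0 0 -18 0 -1; 0 0 -22 0 -1; 0 0 -22 0 -1",
)

```text
t: 10.28
eef_pos: [0.4871, -0.1846, 0.0195]
orientation: [2.213, 0.032, -2.207]
force: [3.7, 6.8, -0.3]
finger_gap: 0.507
```

Call:
send_rows(
  moves="0 0 0 0 0.3; 0 0 0 0 0.3; 0 0 0 0 0.3; 0 0 0 0 -1; 0 0 0 0 -1",
)

```text
t: 10.7
eef_pos: [0.4861, -0.1838, 0.0197]
orientation: [2.211, 0.034, -2.21]
force: [-1.3, 7.4, 7.9]
finger_gap: 0.516
```

Call:
send_rows(
  moves="0 0 0 0 -1; 0 0 0 0 -1; 0 0 4 0 -1; 0 0 14 0 -1; 0 0 28 0 -1",
)

```text
t: 11.12
eef_pos: [0.4842, -0.1855, 0.0463]
orientation: [2.204, 0.029, -2.213]
force: [-0.0, -0.2, -6.8]
finger_gap: 0.514
```

```bash
python3 - <<'E'
from h import *
avg(12); save("wrist","w4.png")
E
```

```text
avg [ 0.1167  0.1088 -6.3532  0.0129 -0.0613 -0.0172] sd [0.7248 0.6554 0.7441 0.0197 0.0612 0.0295]
t 11.72 p [ 0.4861 -0.1858  0.0469] o [ 2.2078  0.0287 -2.2093] F [-0.8   1.01 -6.51] M [ 0.001 -0.027 -0.013] gap 0.5123
```

View pics/w4.png

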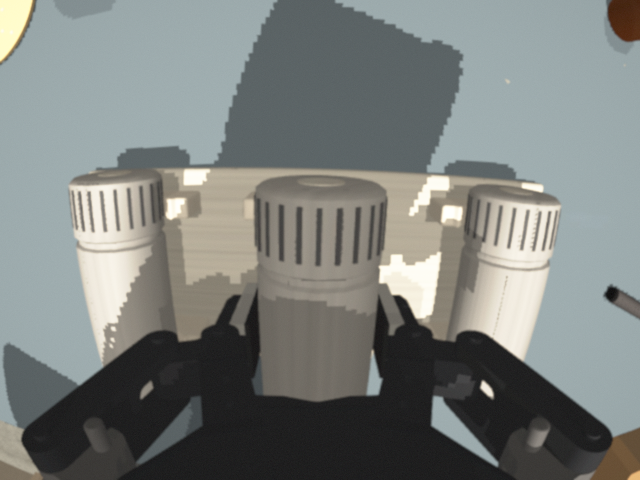

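```bash
python3 - <<'E'
from h import *
avg(24)
E
```

```text
avg [-1.3310e-01 -1.0200e-01 -6.9372e+00 -5.0000e-03 -4.3800e-02  2.6000e-03] sd [0.4301 0.5419 0.5695 0.0279 0.0241 0.0324]
t 12.97 p [ 0.4864 -0.1859  0.0473] o [ 2.2085  0.0285 -2.2085] F [-0.06 -0.42 -7.77] M [0.013 0.004 0.034] gap 0.5125
```

Call:
send_rows(
  moves="20 0 0 0 -1; 45 1 0 0 -1; 65 2 0 0 -1; 75 2 0 0 -1; 75 2 -8 0 -1",
)

```text
t: 13.38
eef_pos: [0.5653, -0.1845, 0.0408]
orientation: [2.213, 0.028, -2.202]
force: [1.1, 0.2, -6.5]
finger_gap: 0.511
```

Call:
send_rows(
  moves="0 0 -8 0 -1; 0 0 -15 0 -1; 0 0 -21 0 -1; 0 0 -25 0 -1; 0 0 -26 0 -1",
)

```text
t: 13.8
eef_pos: [0.561, -0.1833, 0.0133]
orientation: [2.209, 0.03, -2.209]
force: [-0.8, 4.0, 4.8]
finger_gap: 0.509
```

Call:
send_rows(
  moves="0 0 0 0 -1; 0 0 0 0 -1; 0 0 0 0 -1; 0 0 0 0 -1; 0 0 8 0 -1",
)

```text
t: 14.22
eef_pos: [0.5598, -0.184, 0.0199]
orientation: [2.205, 0.028, -2.212]
force: [-0.5, -0.1, -7.0]
finger_gap: 0.51
```

Call:
send_rows(
  moves="0 0 12 0 -1; 0 0 24 0 -1; -10 0 29 0 -1; -30 -1 29 0 -1; -50 -1 29 0 -1",
)

```text
t: 14.63
eef_pos: [0.5115, -0.1857, 0.0517]
orientation: [2.21, 0.027, -2.205]
force: [-1.0, -0.2, -6.5]
finger_gap: 0.507
```

Call:
send_rows(
  moves="-15 -1 0 0 -1; -25 -1 -6 0 -1; -25 -1 -14 0 -1; -25 -1 -22 0 -1; -25 -1 -27 0 -1",
)

```text
t: 15.05
eef_pos: [0.4865, -0.1854, 0.0233]
orientation: [2.21, 0.03, -2.208]
force: [-6.4, 6.0, 7.7]
finger_gap: 0.511
```

Call:
send_rows(
  moves="0 0 -4 0 -1; 0 0 -4 0 0.3; 0 0 -4 0 0.3; 0 0 -4 0 0.3; 0 0 -4 0 -1",
)

```text
t: 15.47
eef_pos: [0.4878, -0.1844, 0.0199]
orientation: [2.213, 0.033, -2.207]
force: [-0.9, 23.7, 14.1]
finger_gap: 0.525
```

Call:
send_rows(
  moves="0 0 0 0 -1; 0 0 0 0 -1; 0 0 0 0 -1; 0 0 4 0 -1; 0 0 14 0 -1",
)

```text
t: 15.88
eef_pos: [0.4847, -0.1853, 0.032]
orientation: [2.205, 0.03, -2.213]
force: [-0.4, 0.5, -6.5]
finger_gap: 0.509
```

Call:
send_rows(
  moves="0 0 10 0 -1; 0 0 14 0 -1; 0 0 14 0 -1; 0 0 14 0 -1; 0 0 14 0 -1",
  force=50,
)

```text
t: 16.3
eef_pos: [0.4861, -0.1859, 0.0471]
orientation: [2.208, 0.028, -2.209]
force: [0.1, 1.0, -7.0]
finger_gap: 0.507
```

```bash
python3 - <<'E'
from h import *
avg(20)
E
```

```text
avg [ 4.0000e-04  1.2110e-01 -6.7857e+00  9.6000e-03  2.2500e-02 -8.7000e-03] sd [0.3885 0.4207 0.4605 0.0294 0.0254 0.0385]
t 17.3 p [ 0.4864 -0.1859  0.0473] o [ 2.2084  0.0284 -2.2084] F [ 0.84 -0.11 -7.38] M [ 0.045  0.063 -0.035] gap 0.5066
```

Call:
send_rows(
  moves="0 0 20 0 -1; 0 0 55 0 -1; 0 0 90 0 -1; 0 0 125 0 -1; 0 0 155 0 -1",
)

```text
t: 17.72
eef_pos: [0.4865, -0.1859, 0.2047]
orientation: [2.21, 0.028, -2.207]
force: [0.6, -0.9, -7.4]
finger_gap: 0.51
```

Call:
send_rows(
  moves="0 15 20 0.11 -1; 0 35 40 0.22 -1; -5 60 45 0.33 -1; -10 85 45 0.44 -1; -10 110 45 0.55 -1",
)

```text
t: 18.13
eef_pos: [0.4756, -0.075, 0.248]
orientation: [1.892, 0.565, -1.891]
force: [-0.1, 0.9, -7.5]
finger_gap: 0.506
```

Call:
send_rows(
  moves="-5 20 0 0.12 -1; -10 40 0 0.24 -1; -15 60 0 0.36 -1; -20 75 0 0.48 -1; -20 85 0 0.6 -1",
)

```text
t: 18.55
eef_pos: [0.455, 0.0106, 0.2472]
orientation: [1.489, 1.001, -1.49]
force: [-0.7, -0.3, -8.2]
finger_gap: 0.507
```

Call:
send_rows(
  moves="0 2 0 0.1 -1; 0 5 0 0.19 -1; 0 5 0 0.19 -1; 0 5 0 0.19 -1; 0 5 0 0.19 -1",
)

```text
t: 18.97
eef_pos: [0.4562, 0.0139, 0.2472]
orientation: [1.36, 1.104, -1.36]
force: [0.1, 0.9, -6.9]
finger_gap: 0.506
```

```bash
python3 - <<'E'
from h import *
from scipy.spatial.transform import Rotation as R
s=st();print(np.round(R.from_rotvec(s["orientation"]).as_matrix(),4).tolist(),np.round(s["joints"],2))
save("wrist","w5.png")
for l,z in(("clamp_seat",.106),("stop_face",.106),("pad_face",.106),("mill",0)):
    for d in spotter.mark_of("wrist",l)[:2]:
        print(l,round(d["conf"],2),np.round(d["xy"]),np.round(at("wrist",d["xy"],z),4)[:2])
E
```

```text
t 18.97 p [0.4562 0.0139 0.2472] o [ 1.3601  1.1039 -1.3605] F [ 0.06  0.94 -6.88] M [ 0.007 -0.006  0.037] gap 0.5056
[[-0.0001, 0.9786, -0.2059], [-0.0001, -0.2059, -0.9786], [-1.0, -0.0001, 0.0002]] [ 0.03  0.04 -0.34  1.19 -0.    1.81]
stop_face 0.87 [303.  56.] [0.4725 0.1403]
mill 0.75 [301.  22.] [0.4785 0.1988]
mill 0.59 [506. 218.] [ 0.6702 -0.0538]
```

View pics/w5.png

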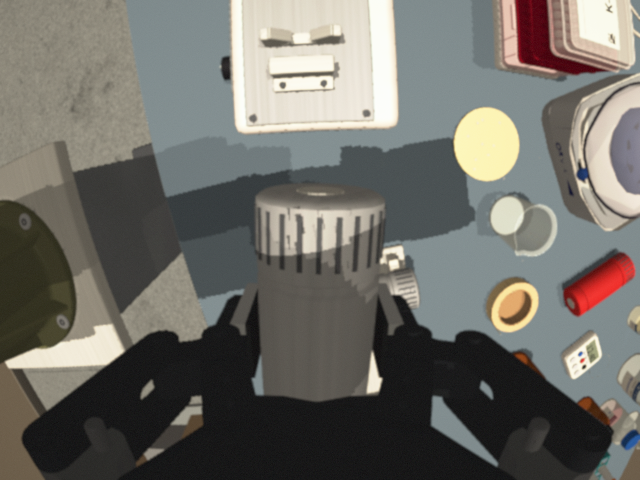

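Call:
send_rows(
  moves="6 30 0 0 -1; 13 60 0 0 -1; 17 80 0 0 -1; 17 80 0 0 -1; 17 80 0 0 -1",
)

```text
t: 19.63
eef_pos: [0.4734, 0.0948, 0.2471]
orientation: [1.357, 1.106, -1.358]
force: [-0.1, -0.6, -6.4]
finger_gap: 0.507
```

```bash
python3 - <<'E'
from h import *
s=st()
im=save("wrist","w6.png")
for l,z in(("clamp_seat",.106),("stop_face",.106),("pad_face",.106),("mill",0)):
    for d in spotter.mark_of("wrist",l)[:2]:
        print(l,round(d["conf"],2),np.round(d["xy"]),np.round(at("wrist",d["xy"],z),4)[:2])
c=im[0:240,170:490]; save("",'w6c.png',cv2.resize(c,None,fx=2.5,fy=2.5,interpolation=cv2.INTER_CUBIC))
E
```

```text
t 19.63 p [0.4734 0.0948 0.2471] o [ 1.357   1.1059 -1.3579] F [-0.13 -0.58 -6.38] M [ 0.013 -0.017  0.032] gap 0.5071
clamp_seat 0.9 [296.  88.] [0.4784 0.1967]
stop_face 0.97 [300. 158.] [0.4702 0.1432]
pad_face 0.89 [292.  25.] [0.4861 0.2456]
pad_face 0.35 [295.  87.] [0.478  0.1968]
mill 0.97 [303.  99.] [0.4805 0.1955]
mill 0.27 [316. 333.] [ 0.4379 -0.0703]
```

View pics/w6c.png

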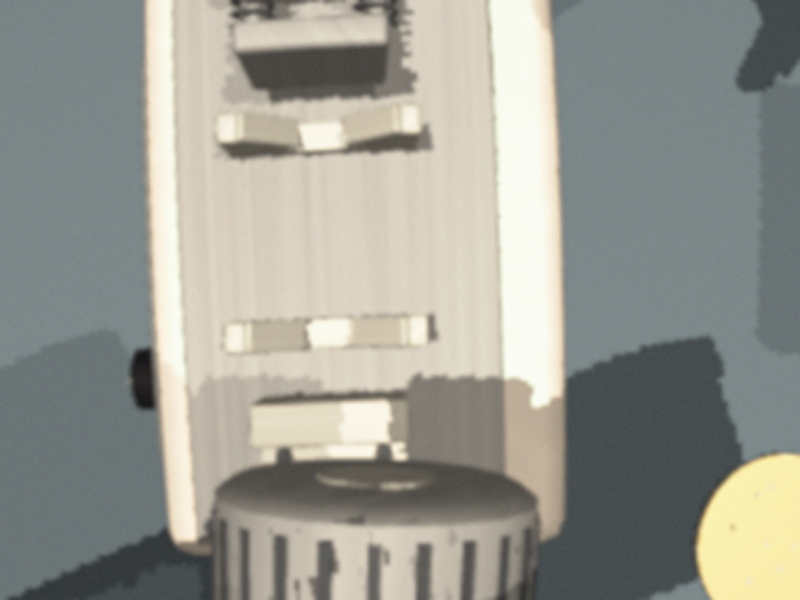

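```bash
python3 - <<'E'
from h import *
P=dict(fl=(231,128,.099),fr=(405,120,.099),nl=(238,337,.099),nr=(420,330,.099),pl=(238,50,.13),pr=(387,43,.13),sl=(252,404,.102),sr=(392,400,.102))
W={k:at("wrist",(170+a/2.5,b/2.5),z) for k,(a,b,z) in P.items()}
for k in W: print(k,np.round(W[k],4))
f=(W['fl']+W['fr'])/2;n=(W['nl']+W['nr'])/2;p=(W['pl']+W['pr'])/2;s=(W['sl']+W['sr'])/2
print("seat",(f+n)/2,"veedist",np.linalg.norm(f-n),"yaw",[np.arctan2(-(b-a)[0],(b-a)[1]) for a,b in((n,f),(s,p),(s,f))],"cross yaw",[np.arctan2((W[k+'r']-W[k+'l'])[1],(W[k+'r']-W[k+'l'])[0]) for k in'fnps'])
print("stop",s,"pad",p,"pad-stop",np.linalg.norm((p-s)[:2]), "seat from stop",np.linalg.norm(((f+n)/2-s)[:2]))
E
```

```text
fl [0.4593 0.232  0.099 ]
fr [0.512  0.2227 0.099 ]
nl [0.4476 0.1665 0.099 ]
nr [0.503  0.1567 0.099 ]
pl [0.4687 0.2469 0.13  ]
pr [0.5092 0.2396 0.13  ]
sl [0.4476 0.1452 0.102 ]
sr [0.4901 0.1373 0.102 ]
seat [0.48046017 0.19447819 0.099     ] veedist 0.06656053141368654 yaw [np.float64(-0.1564711468014104), np.float64(-0.1946519057402856), np.float64(-0.19251898859364366)] cross yaw [np.float64(-0.17459069644133665), np.float64(-0.17449789556959355), np.float64(-0.17729601789598995), np.float64(-0.1836432603709087)]
stop [0.46885395 0.14120755 0.102     ] pad [0.48897456 0.2432659  0.13      ] pad-stop 0.10402281455329854 seat from stop 0.054520324017232155
```

Call:
send_rows(
  moves="1 25 0 0.01 -1; 2 55 0 0.028 -1; 4 80 0 0.028 -1; 4 89 -10 0.028 -1; 4 89 -35 0.028 -1",
  force=60,
)

```text
t: 20.3
eef_pos: [0.4801, 0.1856, 0.215]
orientation: [1.343, 1.119, -1.331]
force: [1.3, 0.8, -7.4]
finger_gap: 0.506
```

Call:
send_rows(
  moves="0 0 -30 0 -1; 0 0 -60 0 -1; 0 0 -80 0 -1; 0 0 -95 0 -1; 0 0 -103 0 -1",
)

```text
t: 20.72
eef_pos: [0.4757, 0.1816, 0.1068]
orientation: [1.336, 1.121, -1.343]
force: [-0.7, 0.7, -7.2]
finger_gap: 0.505
```

Call:
send_rows(
  moves="0 0 0 0 -1; 0 0 0 0 -1; 0 0 0 0 -1; 0 0 0 0 -1; 0 0 0 0 -1",
)

```text
t: 21.13
eef_pos: [0.4783, 0.1834, 0.1105]
orientation: [1.34, 1.119, -1.336]
force: [0.2, -0.6, -6.2]
finger_gap: 0.507
```

```bash
python3 - <<'E'
from h import *
avg(8)
im=save("wrist","w7.png")
E
```

```text
avg [-2.8690e-01  1.7000e-03 -7.0027e+00  4.4000e-03 -5.0000e-03 -2.1200e-02] sd [0.5757 0.4324 0.5012 0.029  0.0378 0.0264]
t 21.53 p [0.4773 0.1831 0.1093] o [ 1.3384  1.1202 -1.3383] F [-0.35  0.08 -6.91] M [ 0.039 -0.04  -0.029] gap 0.5063
```

View pics/w7.png

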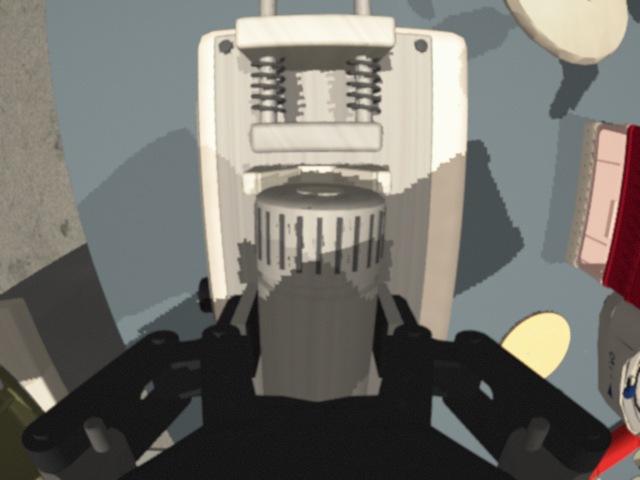

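```bash
python3 - <<'E'
from h import *
s=st();t=s["eef_pos"];u=np.array([.177,.984]);v=np.array([.984,-.177])
for n,q,z in(("padL",(254,150),.13),("padR",(380,150),.13),("rimL",(257,205),.1295),("rimR",(385,205),.1295),("rimtop",(320,198),.1515),("endbot",(320,185),.129)):
    p=at("wrist",q,z);print(n,np.round(p[:2],4),"u,v from tcp",np.round([(p[:2]-t[:2])@u,(p[:2]-t[:2])@v],4))
E
```

```text
t 21.58 p [0.4773 0.1832 0.1093] o [ 1.3383  1.1203 -1.3384] F [-0.26  0.54 -6.51] M [-0.015 -0.024  0.002] gap 0.504
padL [0.4681 0.2496] u,v from tcp [ 0.0638 -0.0208]
padR [0.5084 0.2424] u,v from tcp [0.0638 0.0201]
rimL [0.4653 0.2314] u,v from tcp [ 0.0453 -0.0204]
rimR [0.5075 0.2239] u,v from tcp [0.0454 0.0225]
rimtop [0.4869 0.234 ] u,v from tcp [0.0517 0.0004]
endbot [0.4872 0.2341] u,v from tcp [0.0519 0.0006]
```

Call:
send_rows(
  moves="0 3 0 0 -1; 0 6 0 0 -1; 0 9 0 0 -1; 1 12 0 0 -1; 1 15 0 0 -1",
)

```text
t: 22.0
eef_pos: [0.4785, 0.1979, 0.1093]
orientation: [1.337, 1.119, -1.339]
force: [1.4, -4.3, -5.8]
finger_gap: 0.507
```

Call:
send_rows(
  moves="0 0 0 0 -1; 0 0 0 0 -1; 0 0 0 0 -1; 0 0 0 0 -1; 0 0 0 0 -1",
)

```text
t: 22.42
eef_pos: [0.4785, 0.1978, 0.1093]
orientation: [1.338, 1.119, -1.339]
force: [1.0, -3.9, -6.7]
finger_gap: 0.506
```

```bash
python3 - <<'E'
from h import *
avg(8)
E
```

```text
avg [ 1.4129 -3.5135 -6.884  -0.7893 -0.2916 -0.0587] sd [0.331  0.3644 0.3492 0.0354 0.04   0.0214]
t 22.82 p [0.4783 0.1981 0.1093] o [ 1.3383  1.1202 -1.3385] F [ 1.29 -3.19 -7.15] M [-0.809 -0.267 -0.028] gap 0.5055
```

Call:
send_rows(
  moves="0 2 0 0 -1; 1 4 0 0 -1; 1 6 0 0 -1; 1 7 0 0 -1; 1 7 0 0 -1",
)

```text
t: 23.23
eef_pos: [0.4791, 0.2046, 0.1092]
orientation: [1.337, 1.119, -1.339]
force: [0.8, -6.7, -5.4]
finger_gap: 0.505
```

Call:
send_rows(
  moves="0 0 0 0 -1; 0 0 0 0 -1; 0 0 0 0 -1; 0 0 0 0 -1; 0 0 0 0 -1",
)

```text
t: 23.65
eef_pos: [0.4791, 0.2044, 0.1091]
orientation: [1.337, 1.119, -1.34]
force: [0.3, -7.4, -6.5]
finger_gap: 0.507
```

```bash
python3 - <<'E'
from h import *
avg(8); save("wrist","w8.png")
E
```

```text
avg [ 0.5685 -6.9475 -5.9876 -1.3771 -0.1719  0.0169] sd [0.5165 0.4429 0.5753 0.0359 0.0299 0.0317]
t 24.05 p [0.4791 0.2044 0.1091] o [ 1.3369  1.1191 -1.3395] F [ 0.8  -7.22 -6.25] M [-1.344 -0.15  -0.04 ] gap 0.504
```

View pics/w8.png

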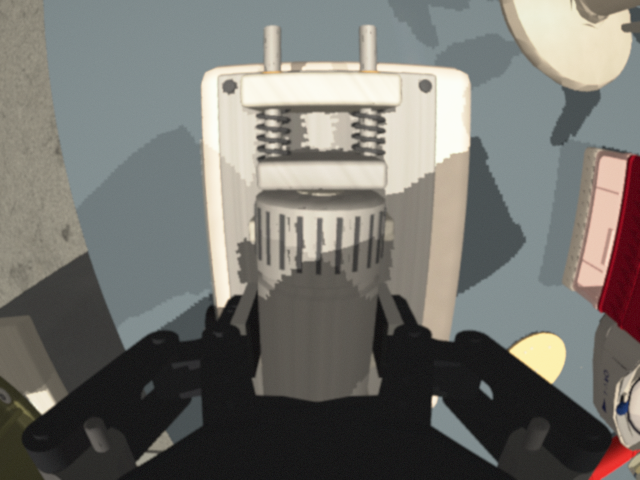

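Call:
send_rows(
  moves="0 1 0 0 -1; 0 1 -3 0 -1; 0 1 -7 0 -1; 0 1 -11 0 -1; 0 1 -14 0 -1",
)

```text
t: 24.52
eef_pos: [0.4783, 0.2055, 0.095]
orientation: [1.336, 1.121, -1.34]
force: [-2.1, -7.6, -3.7]
finger_gap: 0.505
```

Call:
send_rows(
  moves="0 0 -2 0 -1; 0 0 -4 0 -1; 0 0 -5 0 -1; 0 0 -6 0 -1; 0 0 -6 0 -1",
)

```text
t: 24.93
eef_pos: [0.4789, 0.2056, 0.0898]
orientation: [1.337, 1.12, -1.339]
force: [-1.0, -7.6, 0.1]
finger_gap: 0.506
```

```bash
python3 - <<'E'
from h import *
avg(4)
E
```

```text
avg [-1.6843 -6.7154  0.5444 -1.5016  0.4426  0.3075] sd [0.3237 0.4587 0.2124 0.0243 0.0358 0.0242]
t 25.13 p [0.4789 0.2057 0.0898] o [ 1.3367  1.1199 -1.3388] F [-1.58 -7.05  0.25] M [-1.535  0.47   0.281] gap 0.5038
```

Call:
send_rows(
  moves="-0.5 0 0 0 -1; -1 0 -0.5 0 -1; -1.5 0 -1 0 -1; -1.5 0 -1.5 0 -1; -1.5 0 -2 0 -1",
  force=35,
)

```text
t: 25.55
eef_pos: [0.4791, 0.2058, 0.0893]
orientation: [1.339, 1.118, -1.336]
force: [-0.4, -8.7, 10.4]
finger_gap: 0.502
```

```bash
python3 - <<'E'
from h import *
avg(4)
E
```

```text
avg [-0.889  -8.5144  8.2862 -1.9377  0.3761  0.3358] sd [0.6125 0.5218 0.2855 0.0299 0.0305 0.0393]
t 25.75 p [0.4791 0.2058 0.0892] o [ 1.3388  1.1175 -1.336 ] F [-0.49 -8.53  8.59] M [-1.914  0.389  0.303] gap 0.5051
```

Call:
send_rows(
  moves="1 0 0 0 -1; 1 0 -1 0 -1; 1 0 -2 0 -1; 1 0 -2 0 -1; 1 0 -2 0 -1",
  force=20,
)

```text
t: 26.17
eef_pos: [0.4806, 0.2058, 0.0876]
orientation: [1.339, 1.117, -1.335]
force: [-0.8, -8.0, 10.8]
finger_gap: 0.505
```

```bash
python3 - <<'E'
from h import *
avg(4)
E
```

```text
avg [-0.2693 -8.5229 10.0463 -2.0725  0.3593  0.4521] sd [0.1853 0.5413 0.4766 0.0274 0.0227 0.01  ]
t 26.37 p [0.4806 0.2058 0.0876] o [ 1.339   1.1171 -1.3352] F [-0.13 -8.87  9.79] M [-2.033  0.369  0.453] gap 0.502
```

Call:
send_rows(
  moves="0 0 -1 0 -1; 0 0 -2 0 -1; 0 0 -2 0 -1; 0 0 -2 0 -1; 0 0 -2 0 -1",
)

```text
t: 26.78
eef_pos: [0.481, 0.2058, 0.087]
orientation: [1.34, 1.116, -1.334]
force: [-3.9, -10.0, 21.2]
finger_gap: 0.506
```

```bash
python3 - <<'E'
from h import *
avg(4); save("wrist","w9.png")
E
```

```text
avg [ -3.6538 -10.248   21.8477  -2.5556   1.055    0.6162] sd [0.3797 0.1666 0.5081 0.0279 0.0325 0.022 ]
t 26.98 p [0.4811 0.2058 0.087 ] o [ 1.3397  1.1163 -1.3338] F [ -3.05 -10.23  22.15] M [-2.539  1.036  0.614] gap 0.5046
```

View pics/w9.png

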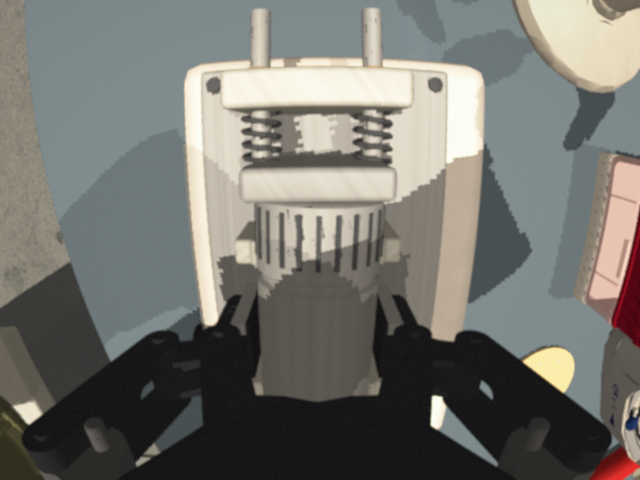

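Call:
send_rows(
  moves="0 0 1 0 -1; 0 0 2 0 -1; 0 -1 2 0 -1; 0 -2 2 0 -1; 0 -2 2 0 -1",
)

```text
t: 27.45
eef_pos: [0.481, 0.2057, 0.0871]
orientation: [1.342, 1.12, -1.333]
force: [3.2, -0.8, 7.2]
finger_gap: 0.501
```

Call:
send_rows(
  moves="0 0 0 0 0.3; 0 0 0 0 0.3; 0 0 0 0 0.3; 0 0 0 0 0.3; 0 0 0 0 0.3",
)

```text
t: 27.87
eef_pos: [0.4784, 0.2043, 0.0851]
orientation: [1.338, 1.121, -1.339]
force: [-0.1, 0.4, -0.1]
finger_gap: 0.649
```

```bash
python3 - <<'E'
from h import *
avg(3)
E
```

```text
avg [ 0.284   0.2595  0.5277  0.0041 -0.0197 -0.0143] sd [0.0494 0.3509 0.3644 0.0188 0.0476 0.0227]
t 28.02 p [0.4787 0.2042 0.0852] o [ 1.3383  1.1205 -1.3387] F [0.35 0.6  0.98] M [-0.021 -0.08  -0.003] gap 0.6483
```

Call:
send_rows(
  moves="0 0 0 0 0.5; 0 0 8 0 0.5; 0 0 25 0 0.5; 0 0 55 0 0.5; 0 0 90 0 0.5",
)

```text
t: 28.43
eef_pos: [0.4773, 0.2035, 0.1752]
orientation: [1.336, 1.121, -1.342]
force: [0.0, 0.4, 0.8]
finger_gap: 0.752
```

Call:
send_rows(
  moves="0 0 35 0 0.5; -3 -20 70 0 0.5; -8 -45 75 0 0.5; -12 -70 75 0 0.5; -12 -70 75 0 0.5",
)

```text
t: 28.85
eef_pos: [0.4666, 0.1313, 0.2522]
orientation: [1.341, 1.116, -1.339]
force: [-1.1, 0.4, -0.6]
finger_gap: 0.753
```

```bash
python3 - <<'E'
from h import *
st();im=save("wrist","w10.png")
save("","w10c.png",cv2.resize(im[20:260,160:480],None,fx=2.5,fy=2.5,interpolation=cv2.INTER_CUBIC))
for d in spotter.mark_of("wrist","jar_1_center")[:3]: print(round(d["conf"],2),np.round(d["xy"]),np.round(at("wrist",d["xy"],.106),4)[:2])
for d in spotter.regions_of("wrist","jar_1")[:3]:
    b=cv2.boxPoints(cv2.minAreaRect(np.argwhere(d["mask"])[:,::-1].astype(np.float32)))
    print(round(d["conf"],2),np.round(d["xy"]),np.round([at("wrist",q,.115)[:2] for q in b],3).tolist())
save("top","top2.png")
for d in spotter.regions_of("top","jar_1")[:6]:print("top",round(d["conf"],2),np.round(d["xy"]),np.round(at("top",d["xy"],.05),3)[:2])
E
```

```text
t 28.85 p [0.4666 0.1313 0.2522] o [ 1.3407  1.1165 -1.3391] F [-1.1   0.38 -0.61] M [-0.025  0.022  0.043] gap 0.753
0.38 [317. 199.] [0.4699 0.1491]
0.87 [580. 355.] [[0.68, -0.057], [0.756, -0.036], [0.792, -0.082], [0.709, -0.102]]
0.62 [319. 132.] [[0.467, 0.259], [0.51, 0.253], [0.493, 0.14], [0.448, 0.147]]
0.58 [362. 379.] [[0.44, -0.005], [0.522, -0.004], [0.525, -0.05], [0.437, -0.051]]
top 0.85 [310. 304.] [ 0.473 -0.096]
top 0.85 [338. 184.] [ 0.808 -0.164]
top 0.66 [377. 304.] [ 0.478 -0.277]
top 0.62 [219. 301.] [0.476 0.153]
top 0.58 [460. 278.] [ 0.557 -0.502]
```

View pics/w10c.png

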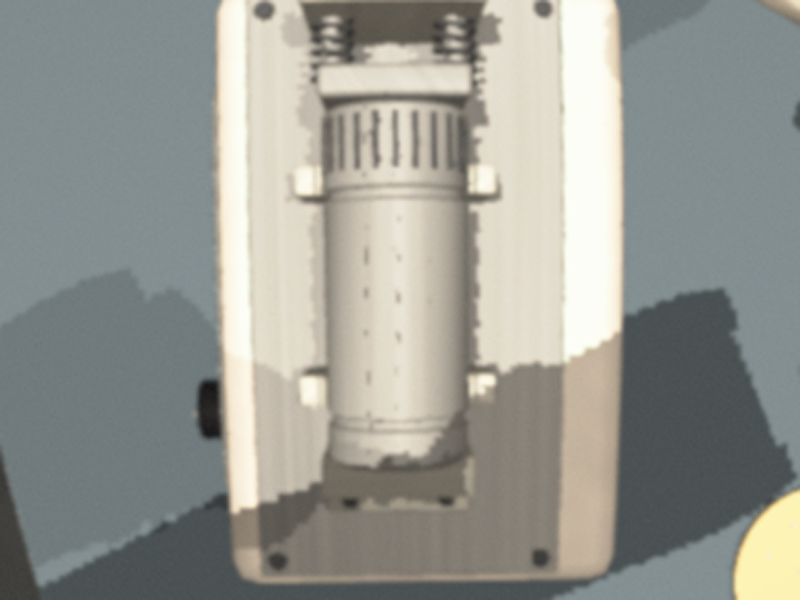

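```bash
python3 - <<'E'
from h import *
u=np.array([.177,.984]);v=np.array([.984,-.177]);seat=np.array([.4797,.1950])
for n,(a,b),z in(("pad",(396,97),.13),("padbackL",(320,67),.13),("capend_top",(396,101),.126),("tail_top",(398,440),.128),("tail_ax",(398,466),.106),("tail_low",(398,468),.09),("stop_back",(398,505),.102),("jarLfar",(323,150),.106),("jarRfar",(467,150),.106),("jarLnear",(329,440),.106),("jarRnear",(467,440),.106),("veeL",(309,182),.099),("veeR",(484,182),.099),("veenL",(313,388),.099),("veenR",(482,383),.099)):
    p=at("wrist",(160+a/2.5,20+b/2.5),z)[:2]-seat;print(n,np.round([p@u*1e3,p@v*1e3],1))
E
```

```text
pad [58.9 -1.3]
padbackL [ 67.9 -22.3]
capend_top [58.4 -1.3]
tail_top [-39.1  -0.5]
tail_ax [-51.3  -0.3]
tail_low [-55.4  -0.1]
stop_back [-65.   -0.2]
jarLfar [ 46.9 -23.1]
jarRfar [47.  20.3]
jarLnear [-43.1 -21.8]
jarRnear [-43.   21.2]
veeL [ 37.7 -28. ]
veeR [37.9 26.1]
veenL [-27.5 -27.2]
veenR [-25.8  26.3]
```

```bash
python3 - <<'E'
from h import *
st();job.close_job()
E
```

```text
t 29.1 p [0.4669 0.1347 0.2501] o [ 1.338   1.121  -1.3382] F [ 0.89 -0.2   0.47] M [-0.016  0.006  0.024] gap 0.7507
the job is handed in; nothing more can be done
```

The middle jar of the rack holds the ball, and it now lies in the mill's clamp. I handed the job in at about 29 s; it reports no verdict.

**Finding the ball:** I could only turn the tool about the vertical. So I tipped the jar by pressing one end and then the other on a vee rest, about 10° each way by the planned press depth; the tilt itself was not measured. With the jar back level in the same pose, the moment about its cross axis read −0.044 Nm after tipping one way and +0.023 Nm after the other. That change of 0.067 Nm is close to the 0.082 Nm a ball rolling the full bore should give. A mid-test picture showed no slip in the grip. I did not rock the other two jars, as this one was clear.

**Loading:** I pushed the pad back with a wrist force of about 7 N, then lowered the jar. It first caught on the rest nearer the stop, about 3 mm high, probably tilted in the grip. I pressed it down gently with the grip eased to 20 N; the wrist force peaked at about 22 N. Then I let go.

**Last checks:**
- **Seating:** the last wrist picture shows the jar level and centred in both vee rests, with its end behind the stop and the pad pressed back.
- **Pad travel:** this is only an estimate of about 5 mm. Positions along the clamp disagreed by up to 5 mm between views, so I relied on the picture.
- **Contact:** the gripper was open and clear, with forces near zero.
- **Other jars:** both outer jars show in the top picture within about 5 mm of where they were before.
- **Bystanders:** I did not check them one by one.

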